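# Find the heavy side of a loaded sample rotator and hold it at the bottom

### The job

The wheel of the sample rotator is loaded unevenly with bottles of grinding beads, and the opaque bottles do not show where. Turn the wheel by hand, feel where its heavy side is, bring the heavy side to the bottom and finish with the wheel still held in the fingers there, so that a counterweight can be clipped on at the top. Leave the other things on the bench where they are.

Things in the scene. Friction and masses are not known exactly. Their poses are not given: they have to be found in the camera images.
- hub (a point): centre of the rotator's upright sample wheel (mid-thickness), on its level shaft, 145 mm above the bench. Axes: y along the shaft from the wheel to the drive housing, z up, x level in the wheel's plane, roughly away from the robot. Fixed to the stand: does not turn with the wheel. The wheel is a grey plastic plate, 250 mm in diameter, 12 mm thick
- rim_top (a point): highest point of the wheel's edge, 270 mm above the bench, straight above hub, same axes, does not turn. The wheel's outer 37 mm is bare plate on the housing side; on the other face only the eight posts stand on it
- wheel_face (a point): the wheel's middle, turns with the wheel (axes as hub when joint wheel is 0). On the face to -y: eight round posts to turn it by, 12 mm thick, 60 mm long (6 to 66 mm from mid-plate), all parallel to the shaft, 108 mm from it, 45 degrees apart, the first at the top when the joint is 0
- knob_end (a point): outer end of the 32 mm knob in the wheel's middle, 38 mm from mid-plate; turns with the wheel. Inside the posts four closed opaque white bottles, 36 mm thick, 70 mm long, are clipped along the sides of a square: they stand out to 46 mm from mid-plate and reach 87 mm from the shaft's axis
- housing_top (a point): middle of the top of the fixed drive housing, 181 mm above the bench (lower than the wheel); the housing is 190 mm along x and 170 mm along y and begins 50 mm from mid-plate. Its foot plate, 12 mm high, runs on under the wheel to 25 mm past mid-plate
- wheel (a joint): turn of the wheel, rad, no stops; at 0 the bottles lie level at top and bottom and upright at the sides; grows as the wheel's top moves to the +x of hub. It does not tell where the heavy side is: the bottles look alike but hold uneven amounts of steel beads, so that may be anywhere round the wheel, between bottles too, and at the start at least 50 degrees from the bottom
- rotator: the rotator's stand, fixed to the bench; origin on the bench under the wheel's centre, axes as hub. Drive off; its slip clutch drags evenly both ways, about 0.30 N m (2.8 N at a post), more than the heavy side's pull (0.21 to 0.28 N m when level with the shaft), so the wheel stays where it is left and the heavy side is felt as the difference between the pushes needed one way and the other
- spare_bottle: loose upright sample bottle, white with black cap, 36 mm diameter, 70 mm high, standing near the wheel's face; leave alone; origin at its base
- beaker: glass beaker, 68 mm diameter, 90 mm high, standing near the wheel's face; leave alone; origin at its base
- wash_bottle: plastic wash bottle with bent spout (along its +x, reaching 85 mm out), 72 mm diameter, 175 mm high; leave alone; origin at its base
- cuvette: small clear upright cuvette, 12.5 x 12.5 x 45 mm, on the brown paper; leave alone; origin at its base
- cuvette_cap: black cuvette cap lying on the brown paper, 40 x 13 x 13 mm; leave alone; origin at its underside
- pen: black pen lying on the brown paper, 135 mm long along its x, 11 mm thick; leave alone; origin at its underside near mid-length

How it is judged:
By the outcome, as a careful person would: the job done as asked, in the order asked, and still so for the second after the job is handed in, while the arm keeps its last pose, push and grip.
It also fails if it takes over 72 s, if anything falls off the work surface, if the arm or the gripper's body presses on something with over 40 N, if the wrist force passes 120 N, or if a joint passes its speed limit or range.

### The arm

A 6-joint arm with a two-finger parallel gripper is mounted at the origin on the work surface. World frame = base frame: x ahead of the robot, y to its left, z up, the work surface at z = 0. Lengths are in m, angles in rad, forces in N, time in s.
With the tool pointing down it reaches from about 0.25 to 0.85 m from the base axis. Payload 12.5 kg.
Tool frame: the origin (TCP) lies at the very end of the fingers, on their centre line; the grasp point (between the pads) lies 19 mm behind it (pinch_z is the distance from the TCP to the grasp point, in m); z points along the fingers, y is the line along which they close (so a half turn about z gives the same grasp; the last joint's range is limited). The gripper opens to 93 mm and grips with 3 to 60 N. Pads are 15 mm wide; open, the fingers measure 128 mm over their backs; the gripper's body (75 mm by 188 mm) begins 65 mm behind the grasp point.
Start: joints at [1.218, 0.351, 1.652, -0, 1.139, -0.085], TCP at [0.146, 0.53, 0.219] pointing down, gripper open.
Joint ranges: [-2.75, 2.75], [-0.79, 2.1], [0.01, 2.65], [-1.57, 4.71], [0.07, 3.14], [-2.87, 2.87]. Speed limits (rad/s): [2.22, 2.22, 2.79, 3.14, 3.14, 3.14].

### API

Orientations are given as a unit quaternion [x, y, z, w].
In Python, from rig import * gives the robot as it stands. The module is installed in compiled form; this text tells all that it offers.
- The arm moves only by the tool carry_out, never from a script. Its argument "targets" is a list of rows, each a list of 6 numbers: the shift along the world's x, y, z normalised to -1 to 1, where 1 is 150 mm, then the turn, a rotation vector about the world's x, y, z normalised to -1 to 1, where 1 is 45 degrees. A call has 1 to 10 rows; each row is the pose to reach, as a shift and turn from the pose commanded when the call began; what a row does not reach only later rows make up. A row lasts 1/8 s, in which the tool goes at most 62.5 mm and 10.7 degrees, less where a joint would pass 70% of its speed; a pose out of reach is approached as far as the arm can. A call with a number of a shift or a turn outside -1 to 1 is refused whole. A call with a gripper value outside its range is refused whole. "claw" is the opening, from 0 (shut) to 1 (fully open), set as the call begins (left out, the last holds). The fingers move at their own pace and stop on an object; "squeeze" is the grip in N (left out, the last holds). Time passes only in rows, so rows that repeat a pose let the fingers close. It gives the time, the measured TCP pose, the force, the opening and the grip force at its end, in the units of the state.
- sense(): the state, without advancing time (a new reading comes with each control period).
- camera(name): name is "side" or "top" or "wrist"; returns the picture (480x640x3 uint8, red, green, blue); there is no depth.
- camera_model(name): a dict with "fov_y" (degrees; the focal length in pixels is half the picture's height over the tangent of half this angle, whatever the lens; pixels are square), "cx", "cy" (the principal point, pixels), "origin" and "attitude" of the camera in the world; the wrist camera has in their place "hand_eye" (4x4, takes a point from camera to tool coordinates, whose origin is the TCP and whose axes are the flange's). Camera axes: x right, y down, z forward; pixel columns grow to the right and rows downward; lengths in m; the calibration is good to about 2 mm. A picture is of the moment at which its call begins: read the wrist's pose just before it. camera_model takes no time and is no camera call.
- close_job(): hands the job in; it is judged then, once.
The state is a dict: "time": time; "qpos": joint angles; "qvel": joint speeds; "effort": joint torques, N m; "tool_pos": TCP position; "tcp_rot": TCP orientation; "wrist_force": force on the tool from outside, world axes, zero at the start; "torque": the same for the moment, N m; "grip_width": opening from 0.0 (shut) to 1.0 (fully open); "finger_force": force on a finger pad.
Only numpy, scipy, OpenCV 4.12 (cv2) and the standard library are available. Lean on these libraries where they do the work, as an engineer would, in place of code of your own. Each camera call takes 0.05 s, during which the arm holds its last target. There are 200 camera calls.

## Working session

There is one attempt and no reset: what is moved stays moved. The work goes in short steps, Python scripts to look and compute and a tool call to move; the robot and the scene stay as the last step left them, time stands still between calls to the robot, and variables do not carry over. Pictures are saved under pics/ and viewed, at most 10 in all, crops included, and the job is handed in when it is done.

Besides the shell and the picture viewer there is one more tool, called after "Request:" in YAML: its name, and indented under it one key for each argument. carry_out: Moves the arm, as the interface text tells. Scaled input: -1 to 1 covers 150 mm each way for a shift and 45 degrees each way for a turn. Its arguments: {"type":"object","properties":{"targets":{"type":"array"},"claw":{"type":"number"},"squeeze":{"type":"number"}},"required":["targets"]}

```bash
mkdir -p pics; python3 - <<'E'
from rig import *
import cv2
s=sense(); print(s)
for n in ["side","top"]:
    cv2.imwrite(f"pics/{n}0.png",camera(n)[:,:,::-1]); print(n,camera_model(n))
print(camera_model("wrist"))
E
```

```text
{'time': 0.0, 'qpos': array([ 1.21840071e+00,  3.51244861e-01,  1.65243410e+00, -2.19085100e-06,
        1.13910396e+00, -8.46066563e-02]), 'qvel': array([ 0.00060924, -0.00033366,  0.00057919,  0.00036783, -0.00045853,
        0.00025864]), 'effort': array([-1.88017526e-03, -4.97306621e+01, -2.85262209e+01,  6.99380203e-02,
        2.55489541e-02, -9.90236117e-05]), 'tool_pos': array([0.14538743, 0.53007127, 0.21809291]), 'tcp_rot': array([ 1.33494289e-01,  9.91049404e-01, -5.81196582e-04, -1.28033570e-04]), 'wrist_force': array([-0.18958452, -1.00221408,  0.2881632 ]), 'torque': array([-0.01865255,  0.0466355 ,  0.00106554]), 'finger_force': 0.0, 'grip_width': 1.000300642313225}
side {'fov_y': 47.35997319126437, 'cx': 321.40291740104516, 'cy': 233.6334835037673, 'origin': array([ 0.40429022, -0.91413835,  0.85387752]), 'attitude': array([ 0.8907834 , -0.05763616,  0.03659193, -0.44927055])}
top {'fov_y': 52.28541894088214, 'cx': 330.0248920854597, 'cy': 242.93380220122447, 'origin': array([0.35300399, 0.0331465 , 1.43049726]), 'attitude': array([-0.69676124,  0.71251927, -0.0601684 ,  0.05674354])}
{'fov_y': 63.017763780901966, 'cx': 327.2369479280962, 'cy': 244.98482730862332, 'hand_eye': array([[-3.77405344e-04, -9.57372374e-01, -2.88856356e-01,
         8.05739118e-02],
       [ 9.99999864e-01, -2.57592739e-04, -4.52796410e-04,
         1.33762155e-04],
       [ 3.59087474e-04, -2.88856488e-01,  9.57372342e-01,
        -1.66204446e-01],
       [ 0.00000000e+00,  0.00000000e+00,  0.00000000e+00,
         1.00000000e+00]])}
```

View pics/side0.png

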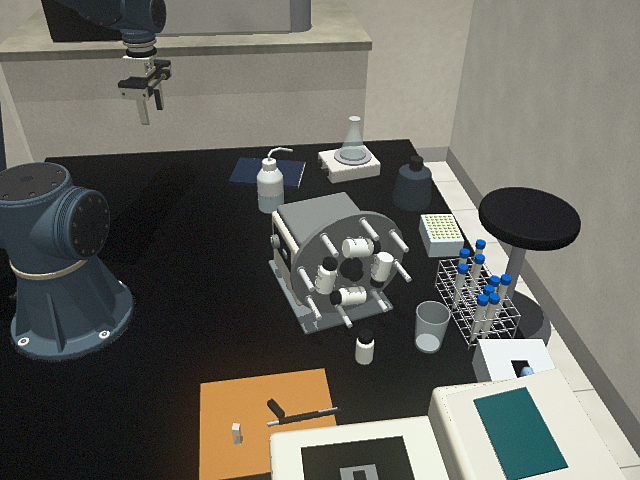

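View pics/top0.png

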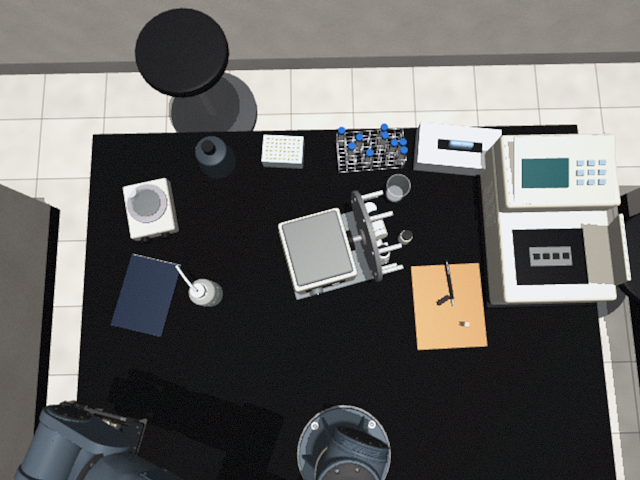

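The side view shows the wheel at about (350,265), facing the camera, with the spare bottle near (365,347) and the beaker near (431,327). The top view shows the housing at (317,250) and the wheel edge running from (355,200) to (378,278). I'll zoom in to get pixels for a pose fit.

```bash
python3 - <<'E'
import cv2
a=cv2.imread("pics/side0.png")[195:340,260:440]; cv2.imwrite("pics/c1.png",cv2.resize(a,None,fx=4,fy=4,interpolation=cv2.INTER_CUBIC))
b=cv2.imread("pics/top0.png")[170:310,270:430]; cv2.imwrite("pics/c2.png",cv2.resize(b,None,fx=4,fy=4,interpolation=cv2.INTER_CUBIC))
E
```

```text
(no output)
```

View pics/c1.png

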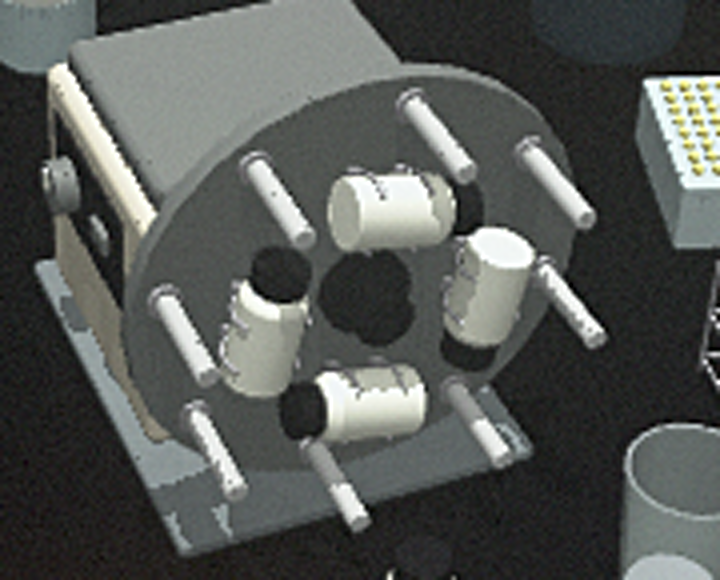

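View pics/c2.png

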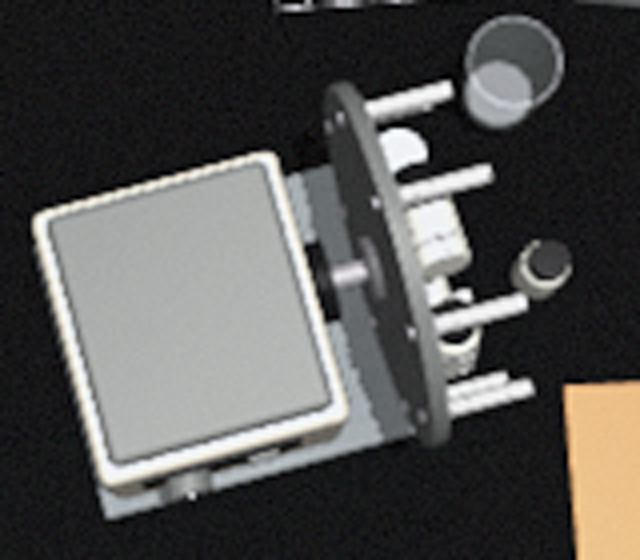

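Post tips and bases are clear in the side crop (tips at crop (303,240), (465,172), (586,217) and so on). The top crop gives the housing corners. Now fitting the pose.

```bash
cat > h.py <<'E'
import numpy as np
from rig import *
from scipy.spatial.transform import Rotation as R
from scipy.optimize import least_squares
def proj(n,P):
    m=camera_model(n); f=240/np.tan(np.radians(m['fov_y']/2))
    p=R.from_quat(m['attitude']).inv().apply(np.atleast_2d(P)-m['origin'])
    return np.c_[m['cx']+f*p[:,0]/p[:,2], m['cy']+f*p[:,1]/p[:,2]]
def ray(n,uv,z):
    m=camera_model(n); f=240/np.tan(np.radians(m['fov_y']/2))
    d=R.from_quat(m['attitude']).apply([(uv[0]-m['cx'])/f,(uv[1]-m['cy'])/f,1]); o=m['origin']
    return o+d*(z-o[2])/d[2]
E
python3 - <<'E'
from h import *
tips=np.array([(465,172),(586,217),(598,340),(501,458),(359,522),(235,490),(207,377),(303,240)])/4+[260,195]
bases=np.array([(410,98),(528,145),(540,265),(453,385),(310,445),(193,410),(160,293),(255,160)])/4+[260,195]
ttips=np.array([(490,175),(525,303)])/4+[270,170]
def pts(p,y,k):
    a=p[3]+k*np.pi/4; c,s=np.cos(p[2]),np.sin(p[2])
    lx=.108*np.sin(a); z=.145+.108*np.cos(a)
    return np.c_[p[0]+c*lx-s*y,p[1]+s*lx+c*y,z]
k=np.arange(8)
def res(p):
    r=[proj('side',pts(p,-.066,k))-tips,.5*(proj('side',pts(p,-.006,k))-bases)]
    return np.concatenate(r).ravel()
for w in(0,.4,-.4):
  o=least_squares(res,[.5,-.05,.2,w],loss='soft_l1');print(o.x,np.degrees(o.x[2:]),o.cost)
p=o.x
print(np.round(proj('top',pts(p,-.066,k))*4-np.array([270,170])*4),'\n',pts(p,-.066,k).round(3))
# housing top corners in top view
for uv in [(38,215),(275,155),(345,410),(110,485)]: print(ray('top',np.array(uv)/4+[270,170],.181).round(3))
print('spare',ray('top',np.array((550,258))/4+[270,170],.07),'beaker base',ray('top',np.array((497,97))/4+[270,170],.003),'rim',ray('top',np.array((514,63))/4+[270,170],.09))
print('wash',ray('top',(207,290),.14), 'spare side',ray('side',(364,360),.0),ray('side',(427,345),0))
E
```

```text
[ 0.58467498 -0.07177654  0.24654031  0.20356537] [14.12571941 11.66343642] 1.5696866099574012
[ 0.58467498 -0.07177654  0.24654031  0.20356536] [14.12571896 11.66343625] 1.569686609957083
[ 0.58467498 -0.07177654  0.2465403   0.20356536] [14.12571887 11.66343622] 1.569686609957102
[[489. 171.]
 [450.  88.]
 [431.  99.]
 [439. 184.]
 [469. 295.]
 [505. 378.]
 [529. 385.]
 [523. 300.]] 
 [[ 0.622 -0.13   0.251]
 [ 0.688 -0.114  0.204]
 [ 0.703 -0.11   0.123]
 [ 0.658 -0.121  0.055]
 [ 0.58  -0.141  0.039]
 [ 0.513 -0.158  0.086]
 [ 0.498 -0.162  0.167]
 [ 0.543 -0.15   0.235]]
[0.615 0.155 0.181]
[ 0.652 -0.     0.181]
[ 0.483 -0.041  0.181]
[0.439 0.11  0.181]
spare [ 0.59954421 -0.19583504  0.07      ] beaker base [ 0.73569712 -0.17320943  0.003     ] rim [ 0.736947   -0.17378832  0.09      ]
wash [0.45012712 0.35091591 0.14      ] spare side [ 5.99524167e-01 -2.01674105e-01 -1.11022302e-16] [ 0.73681131 -0.17877036  0.        ]
```

Request:
carry_out:
  targets:
    - [0.2, -0.3, 0.4, 0, 0, -0.09]
    - [0.4, -0.6, 0.8, 0, 0, -0.18]
    - [0.65, -0.87, 1, 0, 0, -0.27]
    - [0.65, -0.87, 1, 0, 0, -0.27]
  claw: 0.35
  squeeze: 15

```text
time: 0.6
tool_pos: [0.2441, 0.3985, 0.3704]
tcp_rot: [0.239, 0.971, 0.001, 0.0]
wrist_force: [-0.1, 0.1, 0.2]
grip_width: 0.618
finger_force: 0.0
```

Request:
carry_out:
  targets:
    - [0.22, -0.29, 0.07, 0, 0, -0.09]
    - [0.44, -0.58, 0.14, 0, 0, -0.18]
    - [0.65, -0.87, 0.2, 0, 0, -0.27]

```text
time: 0.98
tool_pos: [0.3412, 0.2679, 0.3989]
tcp_rot: [0.34, 0.94, 0.0, 0.0]
wrist_force: [0.2, 0.5, 0.2]
grip_width: 0.357
finger_force: 0.0
```

Request:
carry_out:
  targets:
    - [0.22, -0.29, 0, 0, 0, -0.09]
    - [0.44, -0.58, 0, 0, 0, -0.18]
    - [0.65, -0.87, 0, 0, 0, -0.27]

```text
time: 1.35
tool_pos: [0.4387, 0.1372, 0.3985]
tcp_rot: [0.438, 0.899, -0.0, -0.0]
wrist_force: [0.9, 0.9, 0.2]
grip_width: 0.351
finger_force: 0.0
```

Request:
carry_out:
  targets:
    - [0.22, -0.29, 0, 0, 0, -0.09]
    - [0.44, -0.58, 0, 0, 0, -0.18]
    - [0.65, -0.87, 0, 0, 0, -0.27]
    - [0.65, -0.87, 0, 0, 0, -0.27]

```text
time: 1.85
tool_pos: [0.5365, 0.0059, 0.3974]
tcp_rot: [0.531, 0.847, -0.001, -0.001]
wrist_force: [0.1, 1.0, 0.1]
grip_width: 0.352
finger_force: 0.0
```

Request:
carry_out:
  targets:
    - [0.22, -0.29, 0, 0, 0, -0.09]
    - [0.44, -0.57, 0, 0, 0, -0.18]
    - [0.65, -0.85, 0, 0, 0, -0.265]
    - [0.65, -0.85, 0, 0, 0, -0.265]

```text
time: 2.35
tool_pos: [0.6337, -0.1205, 0.3968]
tcp_rot: [0.616, 0.788, -0.001, -0.001]
wrist_force: [-0.2, 1.0, -0.7]
grip_width: 0.348
finger_force: 0.0
```

Request:
carry_out:
  targets:
    - [0, 0, -0.28, -0.032, 0.126, 0]
    - [0, 0, -0.57, -0.063, 0.252, 0]
    - [0, 0, -0.57, -0.063, 0.252, 0]

```text
time: 2.72
tool_pos: [0.6321, -0.117, 0.3098]
tcp_rot: [0.61, 0.785, -0.081, -0.066]
wrist_force: [-0.5, 0.2, -0.1]
grip_width: 0.356
finger_force: 0.0
```

```bash
python3 - <<'E'
from h import *
import cv2
s=sense();M=R.from_quat(s['tcp_rot']).as_matrix();print(s['tool_pos'].round(4),M.round(3),s['qpos'].round(2),s['wrist_force'],s['time'])
m=camera_model('wrist');H=m['hand_eye'];im=camera('wrist')[:,:,::-1].copy()
f=240/np.tan(np.radians(m['fov_y']/2));c,sn=np.cos(.2465),np.sin(.2465)
for y in(-.066,-.006):
  for k in range(8):
    a=.2036+k*np.pi/4;lx=.108*np.sin(a)
    P=np.array([.5847+c*lx-sn*y,-.0718+sn*lx+c*y,.145+.108*np.cos(a)])
    q=H[:3,:3].T@(M.T@(P-s['tool_pos'])-H[:3,3])
    if q[2]>0:
      u=(int(m['cx']+f*q[0]/q[2]),int(m['cy']+f*q[1]/q[2])); cv2.circle(im,u,4,(0,0,255),1)
cv2.imwrite('pics/w1.png',im)
E
```

```text
[ 0.6321 -0.117   0.3098] [[-0.247  0.948 -0.203]
 [ 0.969  0.242 -0.048]
 [ 0.004 -0.208 -0.978]] [-0.22  0.57  1.11 -0.09  1.65 -0.47] [-0.45721134  0.22991041 -0.05212657] 2.725
```

View pics/w1.png

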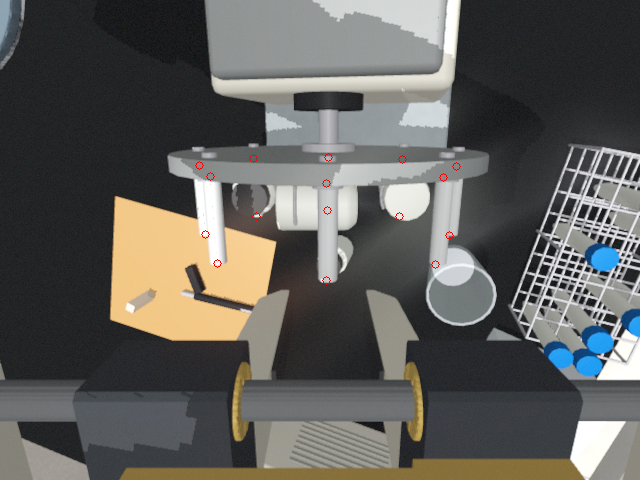

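The wrist view shows my projected post points landing on the real posts. The target post's tip is at (327,280), centred between the fingers. Next: descend and grip.

Request:
carry_out:
  targets:
    - [-0.05, -0.02, -0.25, 0, 0, 0]
    - [-0.1, -0.04, -0.5, 0, 0, 0]
    - [-0.1, -0.04, -0.5, 0, 0, 0]

```text
time: 3.15
tool_pos: [0.6173, -0.1248, 0.2391]
tcp_rot: [0.612, 0.785, -0.08, -0.063]
wrist_force: [0.1, 0.7, 0.6]
grip_width: 0.349
finger_force: 0.0
```

Request:
carry_out:
  targets:
    - [0, 0, 0, 0, 0, 0]
    - [0, 0, 0, 0, 0, 0]
    - [0, 0, 0, 0, 0, 0]
    - [0, 0, 0, 0, 0, 0]
  claw: 0
  squeeze: 15

```text
time: 3.65
tool_pos: [0.6188, -0.1251, 0.2398]
tcp_rot: [0.612, 0.785, -0.079, -0.061]
wrist_force: [0.8, 0.2, 7.1]
grip_width: 0.127
finger_force: 15.0
```

```bash
cat >> h.py <<'E'
HUB=np.array([.5847,-.0718,.145]);YAW=.2465
u=np.array([np.cos(YAW),np.sin(YAW),0]);v=np.array([-np.sin(YAW),np.cos(YAW),0])
def st():
    s=sense();M=R.from_quat(s['tcp_rot']).as_matrix();g=s['tool_pos']-M[:,2]*.016-HUB
    ph=np.arctan2(g@u,g[2]);t=np.cos(ph)*u-np.sin(ph)*np.array([0,0,1])
    rr=np.sin(ph)*u+np.cos(ph)*np.array([0,0,1]); tilt=np.arctan2(-M[:,2]@u,-M[2,2])
    return dict(t=s['time'],tcp=s['tool_pos'].round(4),phi=np.degrees(ph).round(2),r=np.hypot(g@u,g[2]).round(4),y=(g@v).round(4),tilt=np.degrees(tilt).round(2),Ft=(s['wrist_force']@t).round(2),Fr=(s['wrist_force']@rr).round(2),Fy=(s['wrist_force']@v).round(2),ty=(s['torque']@v).round(3),w=round(s['grip_width'],3),ff=s['finger_force'])
def rows(phis,ph0,ra=.092,post=.108):
    "normalised rows for tool radial strokes from ph0 (deg)"
    p=lambda a:ra*(np.sin(a)*u+np.cos(a)*np.array([0,0,1]))
    for d in phis:
        print(np.r_[(p(np.radians(d))-p(np.radians(ph0)))/.15,(d-ph0)/45*v].round(3).tolist())
E
python3 - <<'E'
from h import *
for i in range(6): print(st()); camera('side')
rows([6,1,-4,-9],11)
E
```

```text
{'t': 3.65, 'tcp': array([ 0.6188, -0.1251,  0.2398]), 'phi': np.float64(11.91), 'r': np.float64(0.1129), 'y': np.float64(-0.06), 'tilt': np.float64(11.53), 'Ft': np.float64(-0.7), 'Fr': np.float64(7.09), 'Fy': np.float64(-0.02), 'ty': np.float64(-0.022), 'w': 0.127, 'ff': 14.999789893627167}
{'t': 3.7, 'tcp': array([ 0.6189, -0.1251,  0.2398]), 'phi': np.float64(11.92), 'r': np.float64(0.1129), 'y': np.float64(-0.06), 'tilt': np.float64(11.53), 'Ft': np.float64(-0.54), 'Fr': np.float64(7.17), 'Fy': np.float64(-0.21), 'ty': np.float64(-0.044), 'w': 0.123, 'ff': 14.99971479177475}
{'t': 3.75, 'tcp': array([ 0.6189, -0.1251,  0.2398]), 'phi': np.float64(11.93), 'r': np.float64(0.1129), 'y': np.float64(-0.06), 'tilt': np.float64(11.53), 'Ft': np.float64(-0.28), 'Fr': np.float64(6.29), 'Fy': np.float64(-0.11), 'ty': np.float64(-0.105), 'w': 0.122, 'ff': 14.999759048223495}
{'t': 3.8, 'tcp': array([ 0.6188, -0.1251,  0.2398]), 'phi': np.float64(11.92), 'r': np.float64(0.1129), 'y': np.float64(-0.06), 'tilt': np.float64(11.53), 'Ft': np.float64(0.66), 'Fr': np.float64(6.72), 'Fy': np.float64(0.94), 'ty': np.float64(-0.017), 'w': 0.121, 'ff': 14.999730437994003}
{'t': 3.85, 'tcp': array([ 0.6189, -0.1251,  0.2398]), 'phi': np.float64(11.92), 'r': np.float64(0.1129), 'y': np.float64(-0.06), 'tilt': np.float64(11.53), 'Ft': np.float64(0.4), 'Fr': np.float64(5.98), 'Fy': np.float64(0.04), 'ty': np.float64(-0.063), 'w': 0.123, 'ff': 14.999761283397675}
{'t': 3.9, 'tcp': array([ 0.6188, -0.1251,  0.2398]), 'phi': np.float64(11.92), 'r': np.float64(0.1129), 'y': np.float64(-0.06), 'tilt': np.float64(11.53), 'Ft': np.float64(-0.44), 'Fr': np.float64(6.98), 'Fy': np.float64(1.23), 'ty': np.float64(-0.09), 'w': 0.124, 'ff': 14.999724179506302}
[-0.051, -0.013, 0.008, 0.027, -0.108, -0.0]
[-0.103, -0.026, 0.011, 0.054, -0.216, -0.0]
[-0.155, -0.039, 0.01, 0.081, -0.323, -0.0]
[-0.207, -0.052, 0.004, 0.108, -0.431, -0.0]
```

Gripped: width 0.123 is about 11.5 mm, which matches the post. First small turn, then check how the force behaves in motion and at rest.

Request:
carry_out:
  targets:
    - [-0.042, -0.011, 0.007, 0.022, -0.086, 0]
    - [-0.083, -0.021, 0.01, 0.043, -0.172, 0]

```text
time: 4.2
tool_pos: [0.6071, -0.1279, 0.2411]
tcp_rot: [0.614, 0.789, -0.023, -0.017]
wrist_force: [5.3, 1.7, 2.1]
grip_width: 0.124
finger_force: 15.0
```

```bash
python3 - <<'E'
from h import *
for i in range(6):
    s=st(); print({k:s[k] for k in('t','phi','r','tilt','Ft','Fr','ty','ff')}); camera('side')
rows([0,-4,-8],4,.0945);rows([-4,-8,-12],-4,.0945);rows([-16,-20],-12,.0945);rows([-24,-28],-20,.0945)
E
```

```text
{'t': 4.2, 'phi': np.float64(4.57), 'r': np.float64(0.1124), 'tilt': np.float64(3.33), 'Ft': np.float64(5.4), 'Fr': np.float64(2.58), 'ty': np.float64(-0.945), 'ff': 14.998420625925064}
{'t': 4.25, 'phi': np.float64(3.88), 'r': np.float64(0.1125), 'tilt': np.float64(3.21), 'Ft': np.float64(5.94), 'Fr': np.float64(0.54), 'ty': np.float64(-1.079), 'ff': 14.993716031312943}
{'t': 4.3, 'phi': np.float64(3.89), 'r': np.float64(0.1125), 'tilt': np.float64(3.48), 'Ft': np.float64(1.88), 'Fr': np.float64(4.69), 'ty': np.float64(-0.335), 'ff': 14.996165782213211}
{'t': 4.35, 'phi': np.float64(3.94), 'r': np.float64(0.1124), 'tilt': np.float64(3.63), 'Ft': np.float64(0.48), 'Fr': np.float64(9.71), 'ty': np.float64(-0.152), 'ff': 14.995695501565933}
{'t': 4.4, 'phi': np.float64(4.05), 'r': np.float64(0.1124), 'tilt': np.float64(3.68), 'Ft': np.float64(0.64), 'Fr': np.float64(9.78), 'ty': np.float64(-0.04), 'ff': 14.995796531438828}
{'t': 4.45, 'phi': np.float64(4.14), 'r': np.float64(0.1124), 'tilt': np.float64(3.7), 'Ft': np.float64(0.5), 'Fr': np.float64(9.22), 'ty': np.float64(-0.11), 'ff': 14.995985180139542}
[-0.043, -0.011, 0.002, 0.022, -0.086, -0.0]
[-0.085, -0.021, 0.0, 0.043, -0.172, -0.0]
[-0.128, -0.032, -0.005, 0.065, -0.259, -0.0]
[0.0, 0.0, 0.0, -0.0, 0.0, 0.0]
[-0.042, -0.011, -0.005, 0.022, -0.086, -0.0]
[-0.084, -0.021, -0.012, 0.043, -0.172, -0.0]
[-0.041, -0.01, -0.011, 0.022, -0.086, -0.0]
[-0.082, -0.021, -0.024, 0.043, -0.172, -0.0]
[-0.04, -0.01, -0.016, 0.022, -0.086, -0.0]
[-0.078, -0.02, -0.036, 0.043, -0.172, -0.0]
```

```bash
cat > lg.py <<'E'
from h import *
s=st(); k=('t','phi','r','tilt','Ft','Fr','ty'); print(*[float(s[a]) for a in k]); open('log.txt','a').write(' '.join(str(s[a]) for a in k)+'\n')
E
python3 - <<'E'
from h import *
for a in range(4,-50,-9): print(a,'down');rows([a-3,a-6,a-9],a,.0945)
for a in range(-50,40,9): print(a,'up');rows([a+3,a+6,a+9],a,.0945)
E
```

```text
4 down
[-0.032, -0.008, 0.001, 0.016, -0.065, -0.0]
[-0.064, -0.016, 0.001, 0.033, -0.129, -0.0]
[-0.096, -0.024, -0.001, 0.049, -0.194, -0.0]
-5 down
[-0.032, -0.008, -0.004, 0.016, -0.065, -0.0]
[-0.063, -0.016, -0.009, 0.033, -0.129, -0.0]
[-0.095, -0.024, -0.016, 0.049, -0.194, -0.0]
-14 down
[-0.031, -0.008, -0.009, 0.016, -0.065, -0.0]
[-0.061, -0.015, -0.019, 0.033, -0.129, -0.0]
[-0.091, -0.023, -0.031, 0.049, -0.194, -0.0]
-23 down
[-0.029, -0.007, -0.014, 0.016, -0.065, -0.0]
[-0.057, -0.014, -0.029, 0.033, -0.129, -0.0]
[-0.085, -0.021, -0.046, 0.049, -0.194, -0.0]
-32 down
[-0.027, -0.007, -0.018, 0.016, -0.065, -0.0]
[-0.052, -0.013, -0.038, 0.033, -0.129, -0.0]
[-0.077, -0.019, -0.059, 0.049, -0.194, -0.0]
-41 down
[-0.024, -0.006, -0.022, 0.016, -0.065, -0.0]
[-0.046, -0.012, -0.046, 0.033, -0.129, -0.0]
[-0.067, -0.017, -0.071, 0.049, -0.194, -0.0]
-50 up
[0.021, 0.005, 0.025, -0.016, 0.065, 0.0]
[0.044, 0.011, 0.048, -0.033, 0.129, 0.0]
[0.067, 0.017, 0.071, -0.049, 0.194, 0.0]
-41 up
[0.025, 0.006, 0.021, -0.016, 0.065, 0.0]
[0.05, 0.013, 0.041, -0.033, 0.129, 0.0]

[... 407 characters left out ...]
024, 0.016, -0.049, 0.194, 0.0]
-5 up
[0.032, 0.008, 0.002, -0.016, 0.065, 0.0]
[0.064, 0.016, 0.002, -0.033, 0.129, 0.0]
[0.096, 0.024, 0.001, -0.049, 0.194, 0.0]
4 up
[0.032, 0.008, -0.003, -0.016, 0.065, 0.0]
[0.063, 0.016, -0.008, -0.033, 0.129, 0.0]
[0.095, 0.024, -0.015, -0.049, 0.194, 0.0]
13 up
[0.031, 0.008, -0.008, -0.016, 0.065, 0.0]
[0.061, 0.015, -0.018, -0.033, 0.129, 0.0]
[0.091, 0.023, -0.03, -0.049, 0.194, 0.0]
22 up
[0.029, 0.007, -0.013, -0.016, 0.065, 0.0]
[0.058, 0.015, -0.028, -0.033, 0.129, 0.0]
[0.086, 0.022, -0.044, -0.049, 0.194, 0.0]
31 up
[0.027, 0.007, -0.018, -0.016, 0.065, 0.0]
[0.053, 0.013, -0.037, -0.033, 0.129, 0.0]
[0.078, 0.02, -0.057, -0.049, 0.194, 0.0]
```

Request:
carry_out:
  targets:
    - [-0.032, -0.008, 0.001, 0.016, -0.065, 0]
    - [-0.064, -0.016, 0.001, 0.033, -0.129, 0]
    - [-0.096, -0.024, -0.001, 0.049, -0.194, 0]

```text
time: 4.88
tool_pos: [0.5928, -0.1316, 0.241]
tcp_rot: [0.614, 0.788, 0.038, 0.03]
wrist_force: [4.3, 2.7, 7.4]
grip_width: 0.119
finger_force: 15.0
```

```bash
python3 lg.py
```

```text
4.875 -4.26 0.1122 -5.51 5.34 7.04 -0.896
```

Request:
carry_out:
  targets:
    - [-0.032, -0.008, -0.004, 0.016, -0.065, 0]
    - [-0.063, -0.016, -0.009, 0.033, -0.129, 0]
    - [-0.095, -0.024, -0.016, 0.049, -0.194, 0]

```text
time: 5.25
tool_pos: [0.5784, -0.1354, 0.2387]
tcp_rot: [0.61, 0.783, 0.099, 0.078]
wrist_force: [2.6, 4.5, 6.5]
grip_width: 0.118
finger_force: 15.0
```

```bash
python3 lg.py
```

```text
5.25 -13.21 0.1121 -14.5 5.05 5.53 -0.728
```

Request:
carry_out:
  targets:
    - [-0.031, -0.008, -0.009, 0.016, -0.065, 0]
    - [-0.061, -0.015, -0.019, 0.033, -0.129, 0]
    - [-0.091, -0.023, -0.031, 0.049, -0.194, 0]

```text
time: 5.62
tool_pos: [0.5647, -0.1389, 0.2341]
tcp_rot: [0.601, 0.773, 0.161, 0.125]
wrist_force: [1.4, 4.8, 7.7]
grip_width: 0.119
finger_force: 15.0
```

```bash
python3 lg.py
```

```text
5.625 -22.12 0.112 -23.5 5.21 6.14 -0.756
```

Request:
carry_out:
  targets:
    - [-0.029, -0.007, -0.014, 0.016, -0.065, 0]
    - [-0.057, -0.014, -0.029, 0.033, -0.129, 0]
    - [-0.085, -0.021, -0.046, 0.049, -0.194, 0]

```text
time: 6.0
tool_pos: [0.552, -0.1422, 0.2275]
tcp_rot: [0.589, 0.758, 0.221, 0.172]
wrist_force: [-2.2, 4.1, 11.2]
grip_width: 0.122
finger_force: 15.0
```

```bash
python3 lg.py
```

```text
6.0 -30.94 0.1119 -32.53 4.77 10.17 -0.562
```

Request:
carry_out:
  targets:
    - [-0.027, -0.007, -0.018, 0.016, -0.065, 0]
    - [-0.052, -0.013, -0.038, 0.033, -0.129, 0]
    - [-0.077, -0.019, -0.059, 0.049, -0.194, 0]

```text
time: 6.38
tool_pos: [0.5405, -0.1451, 0.2189]
tcp_rot: [0.574, 0.738, 0.28, 0.218]
wrist_force: [-7.2, 3.1, 14.5]
grip_width: 0.125
finger_force: 15.0
```

```bash
python3 lg.py
```

```text
6.375 -39.73 0.1117 -41.61 4.48 15.1 -0.538
```

Request:
carry_out:
  targets:
    - [-0.024, -0.006, -0.022, 0.016, -0.065, 0]
    - [-0.046, -0.012, -0.046, 0.033, -0.129, 0]
    - [-0.067, -0.017, -0.071, 0.049, -0.194, 0]

```text
time: 6.75
tool_pos: [0.5303, -0.1478, 0.2081]
tcp_rot: [0.555, 0.714, 0.338, 0.263]
wrist_force: [-9.3, 3.0, 12.7]
grip_width: 0.123
finger_force: 15.0
```

```bash
python3 lg.py; python3 -c "
from h import *
print(st(),sense()['qpos'])"
```

```text
6.75 -48.82 0.1112 -50.66 4.04 14.61 -0.349
{'t': 6.75, 'tcp': array([ 0.5303, -0.1478,  0.2081]), 'phi': np.float64(-48.82), 'r': np.float64(0.1112), 'y': np.float64(-0.0604), 'tilt': np.float64(-50.66), 'Ft': np.float64(4.04), 'Fr': np.float64(14.61), 'Fy': np.float64(5.17), 'ty': np.float64(-0.349), 'w': 0.123, 'ff': 15.002487748861313} [-0.67965754  0.22742714  2.16926091  1.42777676  0.67595116 -2.09189676]
```

Request:
carry_out:
  targets:
    - [0.021, 0.005, 0.025, -0.016, 0.065, 0]
    - [0.044, 0.011, 0.048, -0.033, 0.129, 0]
    - [0.067, 0.017, 0.071, -0.049, 0.194, 0]

```text
time: 7.12
tool_pos: [0.5395, -0.1449, 0.2169]
tcp_rot: [0.575, 0.739, 0.278, 0.216]
wrist_force: [1.1, 0.9, -4.4]
grip_width: 0.128
finger_force: 15.0
```

```bash
python3 lg.py
```

```text
7.125 -40.67 0.1107 -41.2 -1.9 -4.12 0.569
```

Request:
carry_out:
  targets:
    - [0.025, 0.006, 0.021, -0.016, 0.065, 0]
    - [0.05, 0.013, 0.041, -0.033, 0.129, 0]
    - [0.077, 0.019, 0.059, -0.049, 0.194, 0]

```text
time: 7.5
tool_pos: [0.551, -0.142, 0.2256]
tcp_rot: [0.59, 0.758, 0.219, 0.169]
wrist_force: [-0.7, 0.8, -1.0]
grip_width: 0.121
finger_force: 15.0
```

```bash
python3 lg.py
```

```text
7.5 -31.78 0.1108 -32.13 -0.94 -0.59 0.435
```

Request:
carry_out:
  targets:
    - [0.028, 0.007, 0.017, -0.016, 0.065, 0]
    - [0.056, 0.014, 0.032, -0.033, 0.129, 0]
    - [0.085, 0.021, 0.046, -0.049, 0.194, 0]

```text
time: 7.88
tool_pos: [0.5635, -0.1388, 0.2324]
tcp_rot: [0.602, 0.773, 0.158, 0.122]
wrist_force: [-0.8, 1.9, -0.5]
grip_width: 0.119
finger_force: 15.0
```

```bash
python3 lg.py
```

```text
7.875 -22.91 0.1109 -23.07 -0.47 -0.37 0.351
```

Request:
carry_out:
  targets:
    - [0.03, 0.007, 0.012, -0.016, 0.065, 0]
    - [0.06, 0.015, 0.023, -0.033, 0.129, 0]
    - [0.091, 0.023, 0.031, -0.049, 0.194, 0]

```text
time: 8.25
tool_pos: [0.5771, -0.1353, 0.2372]
tcp_rot: [0.61, 0.783, 0.097, 0.075]
wrist_force: [-1.4, 1.2, 1.5]
grip_width: 0.122
finger_force: 15.0
```

```bash
python3 lg.py
```

```text
8.25 -13.93 0.1109 -14.06 -0.64 1.69 0.214
```

Request:
carry_out:
  targets:
    - [0.031, 0.008, 0.007, -0.016, 0.065, 0]
    - [0.063, 0.016, 0.013, -0.033, 0.129, 0]
    - [0.095, 0.024, 0.016, -0.049, 0.194, 0]

```text
time: 8.62
tool_pos: [0.5914, -0.1317, 0.2397]
tcp_rot: [0.614, 0.788, 0.035, 0.027]
wrist_force: [-1.3, 1.2, 3.1]
grip_width: 0.125
finger_force: 15.0
```

```bash
python3 lg.py
```

```text
8.625 -4.9 0.111 -5.06 -0.74 3.19 0.156
```

Request:
carry_out:
  targets:
    - [0.032, 0.008, 0.002, -0.016, 0.065, 0]
    - [0.064, 0.016, 0.002, -0.033, 0.129, 0]
    - [0.096, 0.024, 0.001, -0.049, 0.194, 0]

```text
time: 9.0
tool_pos: [0.6059, -0.1279, 0.2399]
tcp_rot: [0.614, 0.788, -0.027, -0.021]
wrist_force: [-0.5, 0.8, 1.9]
grip_width: 0.122
finger_force: 15.0
```

```bash
python3 lg.py
```

```text
9.0 4.1 0.1111 3.94 -0.47 1.9 0.093
```

Request:
carry_out:
  targets:
    - [0.032, 0.008, -0.003, -0.016, 0.065, 0]
    - [0.063, 0.016, -0.008, -0.033, 0.129, 0]
    - [0.095, 0.024, -0.015, -0.049, 0.194, 0]

```text
time: 9.38
tool_pos: [0.6202, -0.1243, 0.2377]
tcp_rot: [0.611, 0.784, -0.089, -0.069]
wrist_force: [-0.3, 2.1, 3.2]
grip_width: 0.12
finger_force: 15.0
```

```bash
python3 lg.py; python3 -c "
from h import *
print(st(),sense()['qpos'])"
```

```text
9.375 13.08 0.1112 12.93 -0.49 3.19 0.061
{'t': 9.375, 'tcp': array([ 0.6202, -0.1243,  0.2377]), 'phi': np.float64(13.08), 'r': np.float64(0.1112), 'y': np.float64(-0.0595), 'tilt': np.float64(12.93), 'Ft': np.float64(-0.49), 'Fr': np.float64(3.19), 'Fy': np.float64(2.09), 'ty': np.float64(0.061), 'w': 0.12, 'ff': 15.004038512706757} [-0.22653919  0.60004463  1.23251198 -0.10234359  1.51095442 -0.45684422]
```

Request:
carry_out:
  targets:
    - [0.031, 0.008, -0.008, -0.016, 0.065, 0]
    - [0.061, 0.015, -0.018, -0.033, 0.129, 0]
    - [0.091, 0.023, -0.03, -0.049, 0.194, 0]

```text
time: 9.75
tool_pos: [0.6339, -0.1207, 0.2333]
tcp_rot: [0.604, 0.774, -0.15, -0.117]
wrist_force: [0.6, 1.6, 4.8]
grip_width: 0.121
finger_force: 15.0
```

```bash
python3 lg.py
```

```text
9.75 22.03 0.1113 21.92 -0.91 4.79 -0.074
```

Request:
carry_out:
  targets:
    - [0.029, 0.007, -0.013, -0.016, 0.065, 0]
    - [0.058, 0.015, -0.028, -0.033, 0.129, 0]
    - [0.086, 0.022, -0.044, -0.049, 0.194, 0]

```text
time: 10.12
tool_pos: [0.6468, -0.1174, 0.2268]
tcp_rot: [0.593, 0.76, -0.21, -0.163]
wrist_force: [1.1, 1.0, 4.9]
grip_width: 0.123
finger_force: 15.0
```

```bash
python3 lg.py
```

```text
10.125 30.96 0.1114 30.91 -1.39 4.84 -0.091
```

Request:
carry_out:
  targets:
    - [0.027, 0.007, -0.018, -0.016, 0.065, 0]
    - [0.053, 0.013, -0.037, -0.033, 0.129, 0]
    - [0.078, 0.02, -0.057, -0.049, 0.194, 0]

```text
time: 10.5
tool_pos: [0.6585, -0.1144, 0.2183]
tcp_rot: [0.578, 0.741, -0.27, -0.209]
wrist_force: [2.6, 0.4, 4.7]
grip_width: 0.122
finger_force: 15.0
```

```bash
python3 lg.py; python3 -c "
from h import *
print(st(),sense()['qpos'])
for a in range(40,4,-9): print(a,'down');rows([a-3,a-6,a-9],a,.0945)
for a in range(40,67,9): print(a,'up');rows([a+3,a+6,a+9],a,.0945)
for a in range(67,31,-9): print(a,'down');rows([a-3,a-6,a-9],a,.0945)
"
```

```text
10.5 39.86 0.1115 39.9 -1.0 5.26 -0.169
{'t': 10.5, 'tcp': array([ 0.6585, -0.1144,  0.2183]), 'phi': np.float64(39.86), 'r': np.float64(0.1115), 'y': np.float64(-0.0593), 'tilt': np.float64(39.9), 'Ft': np.float64(-1.0), 'Fr': np.float64(5.26), 'Fy': np.float64(-0.2), 'ty': np.float64(-0.169), 'w': 0.122, 'ff': 15.007775276899338} [-0.14061153  0.97909938  0.72676723 -0.28177657  2.07698808 -0.44166392]
40 down
[-0.025, -0.006, 0.021, 0.016, -0.065, -0.0]
[-0.051, -0.013, 0.04, 0.033, -0.129, -0.0]
[-0.078, -0.02, 0.057, 0.049, -0.194, -0.0]
31 down
[-0.028, -0.007, 0.016, 0.016, -0.065, -0.0]
[-0.056, -0.014, 0.031, 0.033, -0.129, -0.0]
[-0.086, -0.022, 0.044, 0.049, -0.194, -0.0]
22 down
[-0.03, -0.008, 0.012, 0.016, -0.065, -0.0]
[-0.06, -0.015, 0.021, 0.033, -0.129, -0.0]
[-0.091, -0.023, 0.03, 0.049, -0.194, -0.0]
13 down
[-0.031, -0.008, 0.007, 0.016, -0.065, -0.0]
[-0.063, -0.016, 0.011, 0.033, -0.129, -0.0]
[-0.095, -0.024, 0.015, 0.049, -0.194, -0.0]
40 up
[0.024, 0.006, -0.022, -0.016, 0.065, 0.0]
[0.047, 0.012, -0.045, -0.033, 0.129, 0.0]
[0.068, 0.017, -0.069, -0.049, 0.194, 0.0]
49 up
[0.02, 0.005, -0.025, -0.016, 0.065, 0.0]
[0.039, 0.01, -0.052, -0.033, 0.129, 0.0]
[0.057, 0.014, -0.079, -0.049, 0.194, 0.0]
58 up
[0.016, 0.004, -0.028, -0.016, 0.065, 0.0]
[0.031, 0.008, -0.058, -0.033, 0.129, 0.0]
[0.044, 0.011, -0.088, -0.049, 0.194, 0.0]
67 down
[-0.013, -0.003, 0.03, 0.016, -0.065, -0.0]
[-0.028, -0.007, 0.059, 0.033, -0.129, -0.0]
[-0.044, -0.011, 0.088, 0.049, -0.194, -0.0]
58 down
[-0.018, -0.004, 0.028, 0.016, -0.065, -0.0]
[-0.037, -0.009, 0.054, 0.033, -0.129, -0.0]
[-0.057, -0.014, 0.079, 0.049, -0.194, -0.0]
49 down
[-0.022, -0.005, 0.024, 0.016, -0.065, -0.0]
[-0.044, -0.011, 0.047, 0.033, -0.129, -0.0]
[-0.068, -0.017, 0.069, 0.049, -0.194, -0.0]
40 down
[-0.025, -0.006, 0.021, 0.016, -0.065, -0.0]
[-0.051, -0.013, 0.04, 0.033, -0.129, -0.0]
[-0.078, -0.02, 0.057, 0.049, -0.194, -0.0]
```

```bash
python3 -c "
from h import *
for a in (40,10,-20): print(a);rows([a-10,a-20,a-30],a,.1445)
"
```

```text
40
[-0.133, -0.034, 0.096, 0.054, -0.216, -0.0]
[-0.281, -0.071, 0.167, 0.108, -0.431, -0.0]
[-0.438, -0.11, 0.211, 0.163, -0.647, -0.0]
10
[-0.162, -0.041, 0.015, 0.054, -0.216, -0.0]
[-0.324, -0.082, 0.0, 0.108, -0.431, -0.0]
[-0.482, -0.121, -0.043, 0.163, -0.647, -0.0]
-20
[-0.148, -0.037, -0.071, 0.054, -0.216, -0.0]
[-0.281, -0.071, -0.167, 0.108, -0.431, -0.0]
[-0.396, -0.1, -0.286, 0.163, -0.647, -0.0]
```

Request:
carry_out:
  targets:
    - [0, 0, 0, 0, 0, 0]
    - [0, 0, 0, 0, 0, 0]
    - [0, 0, 0, 0, 0, 0]
  claw: 0.35

```text
time: 10.88
tool_pos: [0.658, -0.115, 0.2181]
tcp_rot: [0.578, 0.742, -0.268, -0.209]
wrist_force: [0.8, 0.0, -0.4]
grip_width: 0.345
finger_force: 0.0
```

Request:
carry_out:
  targets:
    - [0.1, 0.025, 0.12, 0, 0, 0]
    - [0.21, 0.05, 0.255, 0, 0, 0]
    - [0.21, 0.05, 0.255, 0, 0, 0]

```text
time: 11.25
tool_pos: [0.6902, -0.1074, 0.2569]
tcp_rot: [0.579, 0.742, -0.267, -0.207]
wrist_force: [0.5, -0.4, -0.2]
grip_width: 0.348
finger_force: 0.0
```

```bash
python3 -c "
from h import *
print(st())"
```

```text
{'t': 11.25, 'tcp': array([ 0.6902, -0.1074,  0.2569]), 'phi': np.float64(39.87), 'r': np.float64(0.1619), 'y': np.float64(-0.0602), 'tilt': np.float64(39.56), 'Ft': np.float64(0.43), 'Fr': np.float64(0.04), 'Fy': np.float64(-0.49), 'ty': np.float64(-0.272), 'w': 0.348, 'ff': 0.0}
```

Request:
carry_out:
  targets:
    - [-0.133, -0.034, 0.096, 0.054, -0.216, 0]
    - [-0.281, -0.071, 0.167, 0.108, -0.431, 0]
    - [-0.438, -0.11, 0.211, 0.163, -0.647, 0]

```text
time: 11.62
tool_pos: [0.6222, -0.1238, 0.2877]
tcp_rot: [0.613, 0.786, -0.064, -0.05]
wrist_force: [1.5, -0.5, 0.5]
grip_width: 0.348
finger_force: 0.0
```

Request:
carry_out:
  targets:
    - [-0.162, -0.041, 0.015, 0.054, -0.216, 0]
    - [-0.324, -0.082, 0.0, 0.108, -0.431, 0]
    - [-0.482, -0.121, -0.043, 0.163, -0.647, 0]
    - [-0.482, -0.121, -0.043, 0.163, -0.647, 0]

```text
time: 12.12
tool_pos: [0.5462, -0.1417, 0.2785]
tcp_rot: [0.607, 0.775, 0.139, 0.107]
wrist_force: [0.4, 0.7, 0.5]
grip_width: 0.351
finger_force: 0.0
```

```bash
python3 lg.py
```

```text
12.125 -21.98 0.1601 -20.2 0.72 0.25 0.263
```

Request:
carry_out:
  targets:
    - [-0.148, -0.037, -0.071, 0.054, -0.216, 0]
    - [-0.281, -0.071, -0.167, 0.108, -0.431, 0]
    - [-0.396, -0.1, -0.286, 0.163, -0.647, 0]
    - [-0.396, -0.1, -0.286, 0.163, -0.647, 0]

```text
time: 12.62
tool_pos: [0.4938, -0.1545, 0.2391]
tcp_rot: [0.558, 0.718, 0.331, 0.252]
wrist_force: [0.6, -0.3, 0.4]
grip_width: 0.35
finger_force: 0.0
```

```bash
python3 lg.py; python3 - <<'E'
from h import *
import cv2
s=sense();print(st());M=R.from_quat(s['tcp_rot']).as_matrix()
m=camera_model('wrist');H=m['hand_eye'];im=camera('wrist')[:,:,::-1].copy()
f=240/np.tan(np.radians(m['fov_y']/2))
for y in(-.066,-.006):
  for k in range(8):
    a=np.radians(40)+k*np.pi/4
    P=HUB+.108*np.sin(a)*u+y*v+[0,0,.108*np.cos(a)]
    q=H[:3,:3].T@(M.T@(P-s['tool_pos'])-H[:3,3])
    if q[2]>0:
      w=(int(m['cx']+f*q[0]/q[2]),int(m['cy']+f*q[1]/q[2])); cv2.circle(im,w,4,(0,0,255),1)
cv2.imwrite('pics/w2.png',im)
E
```

```text
12.625 -49.05 0.1595 -49.09 0.64 -0.16 0.409
{'t': 12.625, 'tcp': array([ 0.4938, -0.1545,  0.2391]), 'phi': np.float64(-49.05), 'r': np.float64(0.1595), 'y': np.float64(-0.0582), 'tilt': np.float64(-49.09), 'Ft': np.float64(0.64), 'Fr': np.float64(-0.16), 'Fy': np.float64(-0.48), 'ty': np.float64(0.409), 'w': 0.35, 'ff': 0.0}
```

View pics/w2.png

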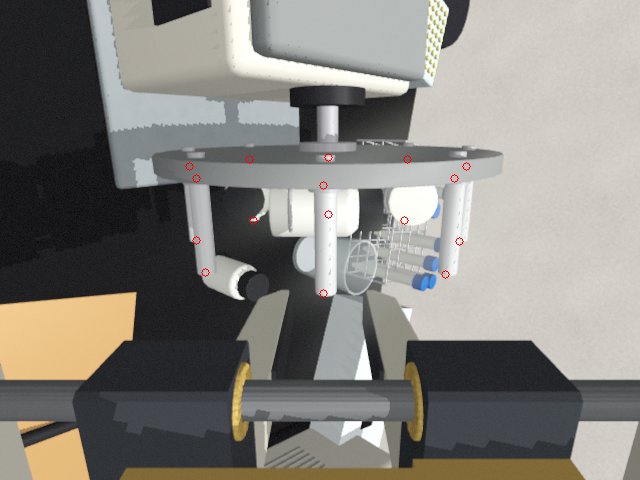

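The projected points match again, with post 6's tip at (324,293) and centred. The spare bottle at (235,275) is well clear. Gripping this post next.

Request:
carry_out:
  targets:
    - [0.12, 0.03, -0.105, 0, 0, 0]
    - [0.24, 0.06, -0.206, 0, 0, 0]
    - [0.24, 0.06, -0.206, 0, 0, 0]

```text
time: 13.05
tool_pos: [0.5307, -0.1445, 0.2077]
tcp_rot: [0.558, 0.72, 0.33, 0.249]
wrist_force: [-0.6, 0.1, 0.3]
grip_width: 0.35
finger_force: 0.0
```

Request:
carry_out:
  targets:
    - [0, 0, 0, 0, 0, 0]
    - [0, 0, 0, 0, 0, 0]
    - [0, 0, 0, 0, 0, 0]
    - [0, 0, 0, 0, 0, 0]
  claw: 0
  squeeze: 15

```text
time: 13.55
tool_pos: [0.5302, -0.1456, 0.209]
tcp_rot: [0.558, 0.719, 0.33, 0.251]
wrist_force: [-7.6, -0.3, 5.5]
grip_width: 0.125
finger_force: 15.0
```

```bash
echo '#regrip' >>log.txt; python3 -c "
from h import *
print(st())"
```

```text
{'t': 13.55, 'tcp': array([ 0.5302, -0.1456,  0.209 ]), 'phi': np.float64(-48.06), 'r': np.float64(0.1115), 'y': np.float64(-0.0585), 'tilt': np.float64(-48.96), 'Ft': np.float64(-0.91), 'Fr': np.float64(9.24), 'Fy': np.float64(1.55), 'ty': np.float64(0.53), 'w': 0.125, 'ff': 15.000012964010239}
```

Request:
carry_out:
  targets:
    - [0.021, 0.005, 0.025, -0.016, 0.065, 0]
    - [0.044, 0.011, 0.048, -0.033, 0.129, 0]
    - [0.067, 0.017, 0.071, -0.049, 0.194, 0]

```text
time: 13.92
tool_pos: [0.5402, -0.1429, 0.219]
tcp_rot: [0.577, 0.743, 0.272, 0.205]
wrist_force: [7.6, 4.3, -11.0]
grip_width: 0.124
finger_force: 15.0
```

```bash
python3 lg.py
```

```text
13.925 -39.35 0.1116 -39.8 -0.43 -13.87 0.667
```

Request:
carry_out:
  targets:
    - [0.025, 0.006, 0.021, -0.016, 0.065, 0]
    - [0.05, 0.013, 0.041, -0.033, 0.129, 0]
    - [0.077, 0.019, 0.059, -0.049, 0.194, 0]

```text
time: 14.3
tool_pos: [0.5515, -0.1399, 0.2273]
tcp_rot: [0.592, 0.761, 0.213, 0.158]
wrist_force: [4.6, 3.6, -11.7]
grip_width: 0.124
finger_force: 15.0
```

```bash
python3 lg.py
```

```text
14.3 -30.69 0.1117 -30.74 -1.39 -12.84 0.485
```

Request:
carry_out:
  targets:
    - [0.028, 0.007, 0.017, -0.016, 0.065, 0]
    - [0.056, 0.014, 0.032, -0.033, 0.129, 0]
    - [0.085, 0.021, 0.046, -0.049, 0.194, 0]

```text
time: 14.68
tool_pos: [0.564, -0.1367, 0.2338]
tcp_rot: [0.603, 0.775, 0.152, 0.111]
wrist_force: [3.5, 2.1, -11.4]
grip_width: 0.123
finger_force: 15.0
```

```bash
python3 lg.py
```

```text
14.675 -21.98 0.1118 -21.69 -0.63 -12.02 0.43
```

Request:
carry_out:
  targets:
    - [0.03, 0.007, 0.012, -0.016, 0.065, 0]
    - [0.06, 0.015, 0.023, -0.033, 0.129, 0]
    - [0.091, 0.023, 0.031, -0.049, 0.194, 0]

```text
time: 15.05
tool_pos: [0.5775, -0.1333, 0.2383]
tcp_rot: [0.611, 0.784, 0.091, 0.063]
wrist_force: [0.3, 1.1, -9.6]
grip_width: 0.12
finger_force: 15.0
```

```bash
python3 lg.py
```

```text
15.05 -13.18 0.1118 -12.66 -1.63 -9.44 0.36
```

Request:
carry_out:
  targets:
    - [0.031, 0.008, 0.007, -0.016, 0.065, 0]
    - [0.063, 0.016, 0.013, -0.033, 0.129, 0]
    - [0.095, 0.024, 0.016, -0.049, 0.194, 0]

```text
time: 15.42
tool_pos: [0.5916, -0.1296, 0.2406]
tcp_rot: [0.614, 0.788, 0.029, 0.014]
wrist_force: [-1.1, 1.1, -7.9]
grip_width: 0.123
finger_force: 15.0
```

```bash
python3 lg.py
```

```text
15.425 -4.31 0.1119 -3.63 -1.42 -7.81 0.298
```

Request:
carry_out:
  targets:
    - [0.032, 0.008, 0.002, -0.016, 0.065, 0]
    - [0.064, 0.016, 0.002, -0.033, 0.129, 0]
    - [0.096, 0.024, 0.001, -0.049, 0.194, 0]

```text
time: 15.8
tool_pos: [0.606, -0.1259, 0.2407]
tcp_rot: [0.614, 0.788, -0.033, -0.034]
wrist_force: [-3.6, 0.6, -9.3]
grip_width: 0.124
finger_force: 15.0
```

```bash
python3 lg.py
```

```text
15.8 4.57 0.112 5.39 -2.59 -9.55 0.238
```

Request:
carry_out:
  targets:
    - [0.032, 0.008, -0.003, -0.016, 0.065, 0]
    - [0.063, 0.016, -0.008, -0.033, 0.129, 0]
    - [0.095, 0.024, -0.015, -0.049, 0.194, 0]

```text
time: 16.18
tool_pos: [0.6202, -0.1223, 0.2385]
tcp_rot: [0.611, 0.782, -0.095, -0.082]
wrist_force: [-4.6, 1.0, -7.3]
grip_width: 0.118
finger_force: 15.0
```

```bash
python3 lg.py
```

```text
16.175 13.45 0.1121 14.4 -2.4 -8.04 0.178
```

Request:
carry_out:
  targets:
    - [0.031, 0.008, -0.008, -0.016, 0.065, 0]
    - [0.061, 0.015, -0.018, -0.033, 0.129, 0]
    - [0.091, 0.023, -0.03, -0.049, 0.194, 0]

```text
time: 16.55
tool_pos: [0.6339, -0.1188, 0.2341]
tcp_rot: [0.603, 0.772, -0.156, -0.13]
wrist_force: [-6.2, 2.9, -6.6]
grip_width: 0.127
finger_force: 15.0
```

```bash
python3 lg.py
```

```text
16.55 22.33 0.1122 23.41 -2.38 -8.1 0.145
```

Request:
carry_out:
  targets:
    - [0.029, 0.007, -0.013, -0.016, 0.065, 0]
    - [0.058, 0.015, -0.028, -0.033, 0.129, 0]
    - [0.086, 0.022, -0.044, -0.049, 0.194, 0]

```text
time: 16.92
tool_pos: [0.6468, -0.1155, 0.2275]
tcp_rot: [0.592, 0.756, -0.216, -0.177]
wrist_force: [-7.7, 2.1, -6.1]
grip_width: 0.119
finger_force: 15.0
```

```bash
python3 lg.py
```

```text
16.925 31.22 0.1123 32.42 -2.74 -8.83 0.111
```

Request:
carry_out:
  targets:
    - [-0.028, -0.007, 0.016, 0.016, -0.065, 0]
    - [-0.056, -0.014, 0.031, 0.033, -0.129, 0]
    - [-0.086, -0.022, 0.044, 0.049, -0.194, 0]

```text
time: 17.3
tool_pos: [0.6336, -0.1183, 0.2327]
tcp_rot: [0.603, 0.772, -0.155, -0.13]
wrist_force: [-4.5, 2.7, -14.1]
grip_width: 0.125
finger_force: 15.0
```

```bash
python3 lg.py
```

```text
17.3 22.48 0.1108 23.27 1.95 -14.4 -0.51
```

Request:
carry_out:
  targets:
    - [-0.03, -0.008, 0.012, 0.016, -0.065, 0]
    - [-0.06, -0.015, 0.021, 0.033, -0.129, 0]
    - [-0.091, -0.023, 0.03, 0.049, -0.194, 0]

```text
time: 17.68
tool_pos: [0.6198, -0.1218, 0.2371]
tcp_rot: [0.611, 0.782, -0.093, -0.082]
wrist_force: [-3.1, 2.6, -16.3]
grip_width: 0.124
finger_force: 15.0
```

```bash
python3 lg.py
```

```text
17.675 13.47 0.1107 14.25 1.48 -16.39 -0.512
```

Request:
carry_out:
  targets:
    - [-0.031, -0.008, 0.007, 0.016, -0.065, 0]
    - [-0.063, -0.016, 0.011, 0.033, -0.129, 0]
    - [-0.095, -0.024, 0.015, 0.049, -0.194, 0]

```text
time: 18.05
tool_pos: [0.6056, -0.1255, 0.2394]
tcp_rot: [0.614, 0.788, -0.032, -0.034]
wrist_force: [0.4, 3.0, -18.3]
grip_width: 0.12
finger_force: 15.0
```

```bash
python3 lg.py
```

```text
18.05 4.46 0.1107 5.23 2.51 -18.17 -0.601
```

Request:
carry_out:
  targets:
    - [-0.032, -0.008, 0.001, 0.016, -0.065, 0]
    - [-0.064, -0.016, 0.001, 0.033, -0.129, 0]
    - [-0.096, -0.024, -0.001, 0.049, -0.194, 0]

```text
time: 18.42
tool_pos: [0.5913, -0.1291, 0.2392]
tcp_rot: [0.614, 0.788, 0.031, 0.015]
wrist_force: [3.5, 3.0, -18.6]
grip_width: 0.125
finger_force: 15.0
```

```bash
python3 lg.py
```

```text
18.425 -4.49 0.1105 -3.79 2.68 -18.86 -0.517
```

Request:
carry_out:
  targets:
    - [-0.032, -0.008, -0.004, 0.016, -0.065, 0]
    - [-0.063, -0.016, -0.009, 0.033, -0.129, 0]
    - [-0.095, -0.024, -0.016, 0.049, -0.194, 0]

```text
time: 18.8
tool_pos: [0.5771, -0.1327, 0.2368]
tcp_rot: [0.611, 0.784, 0.092, 0.063]
wrist_force: [7.3, 2.8, -20.6]
grip_width: 0.123
finger_force: 15.0
```

```bash
python3 lg.py
```

```text
18.8 -13.48 0.1105 -12.81 2.72 -21.79 -0.449
```

Request:
carry_out:
  targets:
    - [-0.031, -0.008, -0.009, 0.016, -0.065, 0]
    - [-0.061, -0.015, -0.019, 0.033, -0.129, 0]
    - [-0.091, -0.023, -0.031, 0.049, -0.194, 0]

```text
time: 19.18
tool_pos: [0.5638, -0.1362, 0.2327]
tcp_rot: [0.603, 0.775, 0.154, 0.111]
wrist_force: [10.4, 4.6, -17.3]
grip_width: 0.124
finger_force: 15.0
```

```bash
python3 lg.py
```

```text
19.175 -22.23 0.1108 -21.87 3.78 -20.24 -0.372
```

Request:
carry_out:
  targets:
    - [-0.029, -0.007, -0.014, 0.016, -0.065, 0]
    - [-0.057, -0.014, -0.029, 0.033, -0.129, 0]
    - [-0.085, -0.021, -0.046, 0.049, -0.194, 0]

```text
time: 19.55
tool_pos: [0.5515, -0.1395, 0.2266]
tcp_rot: [0.592, 0.761, 0.214, 0.159]
wrist_force: [13.7, 6.2, -14.7]
grip_width: 0.118
finger_force: 15.0
```

```bash
python3 lg.py; python3 - <<'E'
from h import *
off=0;D=[]
for l in open('log.txt'):
    if l[0]=='#': off=92; continue   # post 6 -> phi of post 0
    x=list(map(float,l.split()))
    if x[2]>.13: continue
    D.append(x+[off])
D=np.array(D); D[0:0]
off=np.where(D[:,7]>0,D[3*0,7]*0+88.1,0) # post6 at -48.1 when post0 at 40
th=np.radians(D[:,1]+off); t=D[:,0]
dirn=np.sign(np.gradient(D[:,1]))
dirn=np.where((t<6.8)|(t>17),-1,1)
A=np.c_[np.cos(th),np.sin(th),-dirn]
tl=np.radians(D[:,3])
for name,y,B in (('Ft',D[:,4],np.c_[A]),('Ft+bias',D[:,4],np.c_[A,np.ones(len(t))]),('Ft+Fr',D[:,4],np.c_[A,D[:,5]]),('ty',-D[:,6]/.175,np.c_[A,np.sin(tl),np.ones(len(t))]),('ty+Fr',-D[:,6]/.175,np.c_[A,np.sin(tl),np.ones(len(t)),D[:,5]])):
    c,r,_,_=np.linalg.lstsq(B,y,rcond=None); e=y-B@c
    C=np.linalg.inv(B.T@B)*e.var()
    print(name,'phi0',np.degrees(np.arctan2(c[1],c[0])).round(1),'amp',np.hypot(c[0],c[1]).round(2),c.round(2),'rms',e.std().round(2),'sd deg',np.degrees(np.sqrt(C[1,1])/np.hypot(c[0],c[1])).round(1))
E
```

```text
19.55 -30.87 0.111 -30.93 5.11 -20.23 -0.339
Ft phi0 7.9 amp 2.27 [2.25 0.31 2.62] rms 0.51 sd deg 3.2
Ft+bias phi0 4.6 amp 2.04 [2.03 0.16 2.61 0.19] rms 0.51 sd deg 6.1
Ft+Fr phi0 11.7 amp 2.28 [2.23 0.46 2.64 0.01] rms 0.51 sd deg 5.9
ty phi0 -20.9 amp 1.21 [ 1.13 -0.43  2.58  3.13  0.94] rms 0.43 sd deg 9.1
ty+Fr phi0 24.0 amp 1.01 [0.92 0.41 2.61 2.51 0.89 0.05] rms 0.34 sd deg 14.0
```

Estimate so far: the heavy side is level when post 0 is at about 8° (amplitude 0.245 N m, drag 0.28 N m). It is therefore at the bottom when the gripped post 6 is near +10°. I'll regrip lightly to release the radial stress, then sweep across that point to refine it.

Request:
carry_out:
  targets:
    - [0, 0, 0, 0, 0, 0]
    - [0, 0, 0, 0, 0, 0]
  claw: 0.25

```text
time: 19.8
tool_pos: [0.5523, -0.1403, 0.2286]
tcp_rot: [0.591, 0.761, 0.213, 0.16]
wrist_force: [0.6, 0.1, 0.5]
grip_width: 0.241
finger_force: 0.0
```

Request:
carry_out:
  targets:
    - [0, 0, 0, 0, 0, 0]
    - [0, 0, 0, 0, 0, 0]
    - [0, 0, 0, 0, 0, 0]
  claw: 0
  squeeze: 8

```text
time: 20.18
tool_pos: [0.5522, -0.1401, 0.2283]
tcp_rot: [0.591, 0.761, 0.214, 0.16]
wrist_force: [-1.0, -0.1, 1.4]
grip_width: 0.127
finger_force: 8.0
```

```bash
echo '#light' >>log.txt; python3 -c "
from h import *
print(st())"
```

```text
{'t': 20.175, 'tcp': array([ 0.5522, -0.1401,  0.2283]), 'phi': np.float64(-30.17), 'r': np.float64(0.1123), 'y': np.float64(-0.0584), 'tilt': np.float64(-30.95), 'Ft': np.float64(-0.14), 'Fr': np.float64(1.69), 'Fy': np.float64(0.13), 'ty': np.float64(0.289), 'w': 0.127, 'ff': 8.000304400920868}
```

Request:
carry_out:
  targets:
    - [0.028, 0.007, 0.017, -0.016, 0.065, 0]
    - [0.056, 0.014, 0.032, -0.033, 0.129, 0]
    - [0.085, 0.021, 0.046, -0.049, 0.194, 0]

```text
time: 20.55
tool_pos: [0.5645, -0.1367, 0.2345]
tcp_rot: [0.603, 0.775, 0.152, 0.111]
wrist_force: [-0.0, 1.9, -5.5]
grip_width: 0.128
finger_force: 8.0
```

```bash
python3 lg.py
```

```text
20.55 -21.64 0.1122 -21.76 -1.64 -5.32 0.459
```

Request:
carry_out:
  targets:
    - [0.03, 0.007, 0.012, -0.016, 0.065, 0]
    - [0.06, 0.015, 0.023, -0.033, 0.129, 0]
    - [0.091, 0.023, 0.031, -0.049, 0.194, 0]

```text
time: 20.92
tool_pos: [0.578, -0.1332, 0.2389]
tcp_rot: [0.61, 0.784, 0.091, 0.063]
wrist_force: [-1.6, 0.4, -4.5]
grip_width: 0.123
finger_force: 8.0
```

```bash
python3 lg.py
```

```text
20.925 -12.86 0.1123 -12.73 -2.43 -4.04 0.376
```

Request:
carry_out:
  targets:
    - [0.031, 0.008, 0.007, -0.016, 0.065, 0]
    - [0.063, 0.016, 0.013, -0.033, 0.129, 0]
    - [0.095, 0.024, 0.016, -0.049, 0.194, 0]

```text
time: 21.3
tool_pos: [0.5922, -0.1296, 0.2412]
tcp_rot: [0.614, 0.788, 0.029, 0.015]
wrist_force: [-2.2, 0.2, -3.9]
grip_width: 0.129
finger_force: 8.0
```

```bash
python3 lg.py
```

```text
21.3 -4.03 0.1125 -3.7 -2.33 -3.75 0.368
```

Request:
carry_out:
  targets:
    - [0.032, 0.008, 0.002, -0.016, 0.065, 0]
    - [0.064, 0.016, 0.002, -0.033, 0.129, 0]
    - [0.096, 0.024, 0.001, -0.049, 0.194, 0]

```text
time: 21.68
tool_pos: [0.6065, -0.1259, 0.2413]
tcp_rot: [0.614, 0.788, -0.033, -0.033]
wrist_force: [-3.2, 0.6, -4.0]
grip_width: 0.123
finger_force: 8.0
```

```bash
python3 lg.py
```

```text
21.675 4.79 0.1126 5.32 -2.63 -4.22 0.367
```

Request:
carry_out:
  targets:
    - [0.032, 0.008, -0.003, -0.016, 0.065, 0]
    - [0.063, 0.016, -0.008, -0.033, 0.129, 0]
    - [0.095, 0.024, -0.015, -0.049, 0.194, 0]

```text
time: 22.05
tool_pos: [0.6207, -0.1222, 0.239]
tcp_rot: [0.61, 0.782, -0.095, -0.082]
wrist_force: [-3.4, 0.7, -3.7]
grip_width: 0.125
finger_force: 8.0
```

```bash
python3 lg.py
```

```text
22.05 13.63 0.1127 14.34 -2.18 -4.29 0.372
```

Request:
carry_out:
  targets:
    - [0.031, 0.008, -0.008, -0.016, 0.065, 0]
    - [0.061, 0.015, -0.018, -0.033, 0.129, 0]
    - [0.091, 0.023, -0.03, -0.049, 0.194, 0]

```text
time: 22.42
tool_pos: [0.6343, -0.1187, 0.2345]
tcp_rot: [0.603, 0.772, -0.156, -0.129]
wrist_force: [-4.3, 1.3, -2.9]
grip_width: 0.128
finger_force: 8.0
```

```bash
python3 lg.py
```

```text
22.425 22.43 0.1128 23.35 -2.49 -4.15 0.33
```

Request:
carry_out:
  targets:
    - [0.029, 0.007, -0.013, -0.016, 0.065, 0]
    - [0.058, 0.015, -0.028, -0.033, 0.129, 0]
    - [0.086, 0.022, -0.044, -0.049, 0.194, 0]

```text
time: 22.8
tool_pos: [0.6473, -0.1154, 0.2279]
tcp_rot: [0.592, 0.757, -0.216, -0.176]
wrist_force: [-6.4, 0.3, -2.3]
grip_width: 0.124
finger_force: 8.0
```

```bash
python3 lg.py
```

```text
22.8 31.27 0.1129 32.36 -4.07 -5.15 0.226
```

Request:
carry_out:
  targets:
    - [0.027, 0.007, -0.018, -0.016, 0.065, 0]
    - [0.053, 0.013, -0.037, -0.033, 0.129, 0]
    - [0.078, 0.02, -0.057, -0.049, 0.194, 0]

```text
time: 23.18
tool_pos: [0.659, -0.1124, 0.2195]
tcp_rot: [0.577, 0.737, -0.275, -0.222]
wrist_force: [-6.7, -0.3, -1.8]
grip_width: 0.123
finger_force: 8.0
```

```bash
python3 lg.py
```

```text
23.175 40.06 0.113 41.37 -3.84 -5.6 0.264
```

Request:
carry_out:
  targets:
    - [0.024, 0.006, -0.022, -0.016, 0.065, 0]
    - [0.047, 0.012, -0.045, -0.033, 0.129, 0]
    - [0.068, 0.017, -0.069, -0.049, 0.194, 0]

```text
time: 23.55
tool_pos: [0.6693, -0.1098, 0.2093]
tcp_rot: [0.558, 0.712, -0.332, -0.266]
wrist_force: [-6.3, 0.1, -0.2]
grip_width: 0.127
finger_force: 8.0
```

```bash
python3 lg.py; python3 -c "
from h import *
print(st()['y'],sense()['qpos'])"
```

```text
23.55 48.81 0.1131 50.37 -3.88 -4.73 0.32
-0.0577 [-0.12205039  1.14857959  0.49423582 -0.36957819  2.31151065 -0.49709344]
```

Now the return stroke, 49 → −14.

Request:
carry_out:
  targets:
    - [-0.022, -0.005, 0.024, 0.016, -0.065, 0]
    - [-0.044, -0.011, 0.047, 0.033, -0.129, 0]
    - [-0.068, -0.017, 0.069, 0.049, -0.194, 0]

```text
time: 23.92
tool_pos: [0.6588, -0.1127, 0.2181]
tcp_rot: [0.577, 0.737, -0.274, -0.221]
wrist_force: [-6.1, -2.6, -10.5]
grip_width: 0.12
finger_force: 8.0
```

```bash
python3 lg.py
```

```text
23.925 40.41 0.1118 41.21 1.81 -12.3 -0.53
```

Request:
carry_out:
  targets:
    - [-0.025, -0.006, 0.021, 0.016, -0.065, 0]
    - [-0.051, -0.013, 0.04, 0.033, -0.129, 0]
    - [-0.078, -0.02, 0.057, 0.049, -0.194, 0]

```text
time: 24.3
tool_pos: [0.6471, -0.1157, 0.2268]
tcp_rot: [0.592, 0.757, -0.215, -0.175]
wrist_force: [-3.5, -1.4, -10.9]
grip_width: 0.123
finger_force: 8.0
```

```bash
python3 lg.py
```

```text
24.3 31.44 0.1118 32.17 2.47 -11.26 -0.566
```

Request:
carry_out:
  targets:
    - [-0.028, -0.007, 0.016, 0.016, -0.065, 0]
    - [-0.056, -0.014, 0.031, 0.033, -0.129, 0]
    - [-0.086, -0.022, 0.044, 0.049, -0.194, 0]

```text
time: 24.68
tool_pos: [0.6342, -0.119, 0.2334]
tcp_rot: [0.603, 0.772, -0.155, -0.128]
wrist_force: [-1.2, -1.1, -10.2]
grip_width: 0.125
finger_force: 8.0
```

```bash
python3 lg.py
```

```text
24.675 22.53 0.1117 23.15 2.59 -10.01 -0.534
```

Request:
carry_out:
  targets:
    - [-0.03, -0.008, 0.012, 0.016, -0.065, 0]
    - [-0.06, -0.015, 0.021, 0.033, -0.129, 0]
    - [-0.091, -0.023, 0.03, 0.049, -0.194, 0]

```text
time: 25.05
tool_pos: [0.6206, -0.1225, 0.2379]
tcp_rot: [0.611, 0.782, -0.093, -0.08]
wrist_force: [0.3, -2.0, -12.3]
grip_width: 0.124
finger_force: 8.0
```

```bash
python3 lg.py
```

```text
25.05 13.65 0.1116 14.14 2.69 -11.98 -0.436
```

Request:
carry_out:
  targets:
    - [-0.031, -0.008, 0.007, 0.016, -0.065, 0]
    - [-0.063, -0.016, 0.011, 0.033, -0.129, 0]
    - [-0.095, -0.024, 0.015, 0.049, -0.194, 0]

```text
time: 25.42
tool_pos: [0.6064, -0.1261, 0.2403]
tcp_rot: [0.614, 0.788, -0.031, -0.032]
wrist_force: [0.6, -2.0, -12.0]
grip_width: 0.125
finger_force: 8.0
```

```bash
python3 lg.py
```

```text
25.425 4.75 0.1116 5.12 1.06 -11.93 -0.478
```

Request:
carry_out:
  targets:
    - [-0.032, -0.008, 0.001, 0.016, -0.065, 0]
    - [-0.064, -0.016, 0.001, 0.033, -0.129, 0]
    - [-0.096, -0.024, -0.001, 0.049, -0.194, 0]

```text
time: 25.8
tool_pos: [0.5922, -0.1297, 0.2403]
tcp_rot: [0.614, 0.788, 0.031, 0.016]
wrist_force: [3.9, -1.0, -12.1]
grip_width: 0.13
finger_force: 8.0
```

```bash
python3 lg.py
```

```text
25.8 -4.09 0.1116 -3.92 2.63 -12.29 -0.462
```

Request:
carry_out:
  targets:
    - [-0.032, -0.008, -0.004, 0.016, -0.065, 0]
    - [-0.063, -0.016, -0.009, 0.033, -0.129, 0]
    - [-0.095, -0.024, -0.016, 0.049, -0.194, 0]

```text
time: 26.18
tool_pos: [0.5782, -0.1333, 0.2383]
tcp_rot: [0.61, 0.784, 0.093, 0.065]
wrist_force: [5.8, 0.3, -11.0]
grip_width: 0.126
finger_force: 8.0
```

```bash
python3 lg.py; cat > fit.py <<'E'
from h import *
D=[];off=0
for l in open('log.txt'):
    if l[0]=='#': off=88.1; continue
    x=list(map(float,l.split()))
    if x[2]<.13: D.append(x+[off])
D=np.array(D);t=D[:,0];th=np.radians(D[:,1]+D[:,7]);tl=np.radians(D[:,3])
dirn=np.where((t<6.8)|((t>17)&(t<20))|(t>23.6),-1,1)
o=np.ones(len(t));g=D[:,5]
def go(m,lab):
  A=np.c_[np.cos(th),np.sin(th),-dirn]
  for name,y,B in (('Ft',D[:,4],A),('Ft+b',D[:,4],np.c_[A,o]),('Ft+b+Fr',D[:,4],np.c_[A,o,g])):
    B=B[m];y=y[m];c=np.linalg.lstsq(B,y,rcond=None)[0];e=y-B@c;C=np.linalg.inv(B.T@B)*e.var();a=np.hypot(c[0],c[1])
    print(lab,name,'phi0',np.degrees(np.arctan2(c[1],c[0])).round(1),'amp',a.round(2),c.round(2),'rms',e.std().round(2),'sd',np.degrees(np.sqrt(C[1,1])/a).round(1))
go(t>0,'all');go(t>20,'light');go(t<11,'post0')
E
python3 fit.py
```

```text
26.175 -12.89 0.1117 -12.96 3.15 -11.97 -0.436
all Ft phi0 6.4 amp 2.17 [2.16 0.24 2.6 ] rms 0.55 sd 2.7
all Ft+b phi0 0.9 amp 1.96 [1.96 0.03 2.6  0.22] rms 0.54 sd 5.7
all Ft+b+Fr phi0 2.7 amp 1.96 [1.96 0.09 2.61 0.21 0.01] rms 0.54 sd 7.7
light Ft phi0 1.8 amp 1.49 [1.49 0.05 2.59] rms 0.55 sd 6.3
light Ft+b phi0 31.9 amp 1.57 [ 1.33  0.83  2.58 -0.75] rms 0.54 sd 85.5
light Ft+b+Fr phi0 -32.6 amp 1.98 [ 1.67 -1.07  3.88  3.97  0.36] rms 0.5 sd 70.0
post0 Ft phi0 5.5 amp 2.3 [2.29 0.22 2.95] rms 0.26 sd 4.3
post0 Ft+b phi0 1.2 amp 3.76 [ 3.76  0.08  2.94 -1.34] rms 0.22 sd 2.4
post0 Ft+b+Fr phi0 0.4 amp 3.96 [ 3.96  0.03  2.89 -1.6   0.01] rms 0.21 sd 2.6
```

Request:
carry_out:
  targets:
    - [0.032, 0.008, 0.007, -0.016, 0.065, 0]
    - [0.064, 0.016, 0.012, -0.033, 0.13, 0]
    - [0.096, 0.024, 0.016, -0.049, 0.195, 0]
    - [0.128, 0.032, 0.018, -0.065, 0.26, 0]
    - [0.16, 0.04, 0.018, -0.081, 0.325, 0]
    - [0.192, 0.048, 0.017, -0.098, 0.39, 0]

```text
time: 26.92
tool_pos: [0.6062, -0.1259, 0.2407]
tcp_rot: [0.614, 0.788, -0.034, -0.035]
wrist_force: [-4.5, -0.0, -8.1]
grip_width: 0.123
finger_force: 8.0
```

Request:
carry_out:
  targets:
    - [0, 0, 0, 0, 0, 0]
    - [0, 0, 0, 0, 0, 0]
  claw: 0.25

```text
time: 27.18
tool_pos: [0.6073, -0.1263, 0.2423]
tcp_rot: [0.614, 0.788, -0.032, -0.032]
wrist_force: [-0.2, 0.2, 0.8]
grip_width: 0.242
finger_force: 0.0
```

```bash
python3 - <<'E'
from h import *
F=[]
for i in range(40):
    s=st();F.append([s['Ft'],s['Fr'],s['Fy'],s['ty']]);camera('top')
F=np.array(F);print(s,F.mean(0).round(3),F.std(0).round(2),np.corrcoef(F[1:,0],F[:-1,0])[0,1])
E
```

```text
{'t': 29.125, 'tcp': array([ 0.6072, -0.1262,  0.2421]), 'phi': np.float64(5.04), 'r': np.float64(0.1135), 'y': np.float64(-0.0585), 'tilt': np.float64(5.17), 'Ft': np.float64(-0.87), 'Fr': np.float64(-0.35), 'Fy': np.float64(-0.54), 'ty': np.float64(0.034), 'w': 0.249, 'ff': 0.0} [-0.038  0.052  0.001  0.021] [0.52 0.52 0.5  0.03] 0.12342710208883158
```

Request:
carry_out:
  targets:
    - [0, 0, 0, 0, 0, 0]
    - [0, 0, 0, 0, 0, 0]
    - [0, 0, 0, 0, 0, 0]
  claw: 0

```text
time: 29.55
tool_pos: [0.6073, -0.1262, 0.2422]
tcp_rot: [0.614, 0.788, -0.032, -0.032]
wrist_force: [1.1, -0.1, 0.1]
grip_width: 0.125
finger_force: 8.0
```

```bash
python3 -c "
from h import *
print(st())"
```

```text
{'t': 29.55, 'tcp': array([ 0.6073, -0.1262,  0.2422]), 'phi': np.float64(5.07), 'r': np.float64(0.1135), 'y': np.float64(-0.0585), 'tilt': np.float64(5.16), 'Ft': np.float64(1.04), 'Fr': np.float64(0.18), 'Fy': np.float64(-0.39), 'ty': np.float64(-0.024), 'w': 0.125, 'ff': 7.9999324679374695}
```

Sensor bias is essentially zero (−0.04 ± 0.08 N), so the zero-bias fit stands and balance is near +8°. One more low-stress dither around it.

Request:
carry_out:
  targets:
    - [0.032, 0.008, -0.003, -0.016, 0.065, 0]
    - [0.063, 0.016, -0.008, -0.033, 0.129, 0]
    - [0.095, 0.024, -0.015, -0.049, 0.194, 0]

```text
time: 29.92
tool_pos: [0.6212, -0.1227, 0.24]
tcp_rot: [0.611, 0.782, -0.095, -0.081]
wrist_force: [-2.9, -1.3, 0.0]
grip_width: 0.12
finger_force: 8.0
```

```bash
cp log.txt log1.txt; python3 lg.py
```

```text
29.925 13.69 0.1137 14.33 -3.05 -0.71 0.317
```

Request:
carry_out:
  targets:
    - [0.031, 0.008, -0.008, -0.016, 0.065, 0]
    - [0.061, 0.015, -0.018, -0.033, 0.129, 0]
    - [0.091, 0.023, -0.03, -0.049, 0.194, 0]

```text
time: 30.3
tool_pos: [0.6349, -0.1192, 0.2355]
tcp_rot: [0.603, 0.772, -0.156, -0.129]
wrist_force: [-2.4, -0.2, 1.4]
grip_width: 0.125
finger_force: 8.0
```

```bash
python3 lg.py
```

```text
30.3 22.45 0.1138 23.34 -2.73 0.42 0.301
```

Request:
carry_out:
  targets:
    - [-0.03, -0.008, 0.012, 0.016, -0.065, 0]
    - [-0.06, -0.015, 0.021, 0.033, -0.129, 0]
    - [-0.091, -0.023, 0.03, 0.049, -0.194, 0]

```text
time: 30.68
tool_pos: [0.621, -0.1221, 0.2385]
tcp_rot: [0.61, 0.782, -0.093, -0.081]
wrist_force: [-0.7, 1.0, -8.7]
grip_width: 0.126
finger_force: 8.0
```

```bash
python3 lg.py
```

```text
30.675 13.83 0.1123 14.16 1.61 -8.52 -0.586
```

Request:
carry_out:
  targets:
    - [-0.031, -0.008, 0.007, 0.016, -0.065, 0]
    - [-0.063, -0.016, 0.011, 0.033, -0.129, 0]
    - [-0.095, -0.024, 0.015, 0.049, -0.194, 0]

```text
time: 31.05
tool_pos: [0.6067, -0.1258, 0.2409]
tcp_rot: [0.614, 0.788, -0.031, -0.033]
wrist_force: [2.2, 1.0, -9.9]
grip_width: 0.125
finger_force: 8.0
```

```bash
python3 lg.py
```

```text
31.05 4.91 0.1122 5.15 3.19 -9.71 -0.455
```

Request:
carry_out:
  targets:
    - [-0.032, -0.008, 0.001, 0.016, -0.065, 0]
    - [-0.064, -0.016, 0.001, 0.033, -0.129, 0]
    - [-0.096, -0.024, -0.001, 0.049, -0.194, 0]

```text
time: 31.42
tool_pos: [0.5924, -0.1295, 0.2409]
tcp_rot: [0.614, 0.788, 0.031, 0.016]
wrist_force: [3.0, 0.7, -9.2]
grip_width: 0.122
finger_force: 8.0
```

```bash
python3 lg.py
```

```text
31.425 -3.92 0.1121 -3.88 2.47 -9.42 -0.461
```

Request:
carry_out:
  targets:
    - [0.032, 0.008, 0.002, -0.016, 0.065, 0]
    - [0.064, 0.016, 0.002, -0.033, 0.129, 0]
    - [0.096, 0.024, 0.001, -0.049, 0.194, 0]

```text
time: 31.8
tool_pos: [0.6062, -0.126, 0.2411]
tcp_rot: [0.614, 0.788, -0.034, -0.034]
wrist_force: [-3.3, 0.5, -6.0]
grip_width: 0.125
finger_force: 8.0
```

```bash
python3 lg.py; sed -i 's/|(t>23.6),-1,1)/|((t>23.6)\&(t<29))|((t>30.4)\&(t<31.5)),-1,1)/' fit.py; python3 fit.py; tail -6 log.txt
```

```text
31.8 4.67 0.1124 5.45 -2.57 -6.19 0.523
all Ft phi0 5.7 amp 2.16 [2.15 0.21 2.58] rms 0.54 sd 2.4
all Ft+b phi0 0.0 amp 1.95 [1.95 0.   2.58 0.21] rms 0.53 sd 5.5
all Ft+b+Fr phi0 0.8 amp 1.96 [1.96 0.03 2.58 0.21 0.  ] rms 0.53 sd 7.3
light Ft phi0 1.2 amp 1.48 [1.48 0.03 2.56] rms 0.52 sd 5.1
light Ft+b phi0 25.6 amp 1.5 [ 1.36  0.65  2.56 -0.6 ] rms 0.52 sd 75.5
light Ft+b+Fr phi0 14.6 amp 1.46 [ 1.41  0.37  2.64 -0.16  0.02] rms 0.52 sd 85.5
post0 Ft phi0 5.5 amp 2.3 [2.29 0.22 2.95] rms 0.26 sd 4.3
post0 Ft+b phi0 1.2 amp 3.76 [ 3.76  0.08  2.94 -1.34] rms 0.22 sd 2.4
post0 Ft+b+Fr phi0 0.4 amp 3.96 [ 3.96  0.03  2.89 -1.6   0.01] rms 0.21 sd 2.6
29.925 13.69 0.1137 14.33 -3.05 -0.71 0.317
30.3 22.45 0.1138 23.34 -2.73 0.42 0.301
30.675 13.83 0.1123 14.16 1.61 -8.52 -0.586
31.05 4.91 0.1122 5.15 3.19 -9.71 -0.455
31.425 -3.92 0.1121 -3.88 2.47 -9.42 -0.461
31.8 4.67 0.1124 5.45 -2.57 -6.19 0.523
```

Final estimate: balance at post 6 ≈ 7.5°. I'll go there and hold with a firmer grip.

Request:
carry_out:
  targets:
    - [0.027, 0.007, -0.003, -0.014, 0.054, 0]
    - [0.027, 0.007, -0.003, -0.014, 0.054, 0]
    - [0.027, 0.007, -0.003, -0.014, 0.054, 0]
    - [0.027, 0.007, -0.003, -0.014, 0.054, 0]
    - [0.027, 0.007, -0.003, -0.014, 0.054, 0]
    - [0.027, 0.007, -0.003, -0.014, 0.054, 0]
    - [0.027, 0.007, -0.003, -0.014, 0.054, 0]
    - [0.027, 0.007, -0.003, -0.014, 0.054, 0]
  squeeze: 20

```text
time: 32.8
tool_pos: [0.6106, -0.1249, 0.2408]
tcp_rot: [0.614, 0.787, -0.05, -0.047]
wrist_force: [-2.3, 4.5, -20.4]
grip_width: 0.121
finger_force: 20.0
```

```bash
python3 - <<'E'
from h import *
import cv2
print(st()); cv2.imwrite('pics/end.png',camera('side')[:,:,::-1])
E
```

```text
{'t': 32.8, 'tcp': array([ 0.6106, -0.1249,  0.2408]), 'phi': np.float64(7.33), 'r': np.float64(0.1125), 'y': np.float64(-0.058), 'tilt': np.float64(7.79), 'Ft': np.float64(1.52), 'Fr': np.float64(-20.36), 'Fy': np.float64(4.95), 'ty': np.float64(-0.145), 'w': 0.121, 'ff': 19.992390275001526}
```

View pics/end.png

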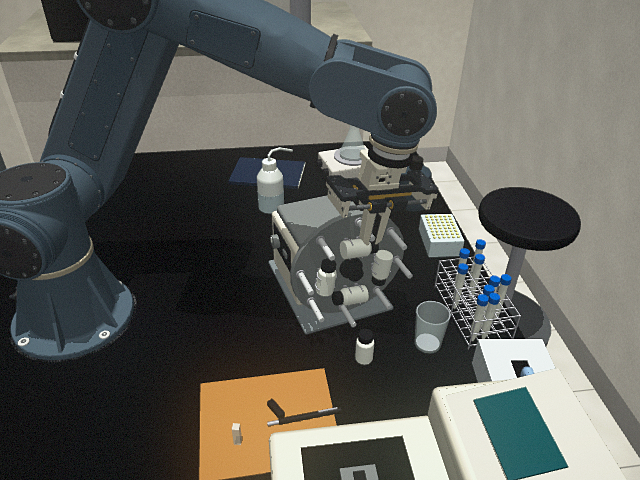

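The wheel is held at the top post, around (375,215). The spare bottle (365,347), the beaker (431,327) and the other items haven't moved. Handing in.

```bash
python3 -c "
from rig import *
print(close_job())"
```

```text
the job is handed in; nothing more can be done
None
```

I handed the job in after 33 of the 72 s: by feel, the wheel's heavy side is at the bottom, to within about 5°, with the fingers still holding the post nearest the top at 20 N and the other things on the bench untouched.

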